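# Ring, then peel a sonde cover off the sticky stack and hold it out

### The arm

A 6-joint arm with a two-finger parallel gripper is mounted at the origin on the work surface. World frame = base frame: x ahead of the robot, y to its left, z up, the work surface at z = 0. Lengths are in mm, angles in rad, forces in N, time in s.
With the tool pointing down it reaches from about 350 to 775 mm from the base axis. Payload 7.3 kg.
Tool frame: the origin (TCP) lies at the very end of the fingers, on their centre line; the grasp point (between the pads) lies 19 mm behind it (bot.grip_point_offset is the distance from the TCP to the grasp point, in mm); z points along the fingers, y is the line along which they close (so a half turn about z gives the same grasp; the last joint's range is limited). The gripper opens to 92 mm and grips with 3 to 60 N. Pads are 19 mm wide; open, the fingers measure 130 mm over their backs; the gripper's body (75 mm by 190 mm) begins 47 mm behind the grasp point.
Start: joints at [-1.352, 0.342, 1.524, -0, 1.275, -0.146], TCP at [187.324, -490.467, 194.941] pointing down, gripper open.
Joint ranges: [-2.53, 2.53], [-0.77, 2.02], [0.04, 2.7], [-1, 4.14], [0.28, 2.66], [-3.11, 3.11]. Speed limits (rad/s): [2.57, 2.57, 3.14, 3.14, 3.14, 3.14].

### API

Orientations are given as [roll, pitch, yaw] about the fixed x, y, z axes, in that order (R = Rz(yaw) Ry(pitch) Rx(roll)).
In Python, from plant import bot gives the robot as it stands. The module is installed in compiled form; this text tells all that it offers.
- The arm moves only by the shell command python3 -m jog 'ROWS' [OPENING]. ROWS is JSON, a list of rows, each a list of 6 numbers: the shift along the tool's x, y, z in mm, then the turn, a rotation vector about the tool's x, y, z in rad. In form: [[dx, dy, dz, rx, ry, rz], ...]. A call has 1 to 12 rows; each row shifts and turns the commanded pose from where the row before left it, along the tool's axes as they then stand; what a row does not reach is not made up. A row lasts 1/10 s, in which the tool goes at most 50 mm and 8.59 degrees, less where a joint would pass 70% of its speed; a pose out of reach is approached as far as the arm can. A call with a gripper value outside its range is refused whole. OPENING is the opening in per cent of the stroke, from 0 (shut) to 100 (fully open), set as the call begins (- or left out, the last holds). The fingers move at their own pace and stop on an object; the grip force is fixed at half the most. Time passes only in rows, so rows that do not move let the fingers close. It gives the time, the measured TCP pose, the force, the opening and the grip force at its end, in the units of the state.
- bot.get_obs(): the state, without advancing time (a new reading comes with each control period).
- bot.capture(name): name is "side" or "top"; returns the picture (420x560x3 uint8, red, green, blue); there is no depth.
- bot.camera_model(name): a dict with "fx", "fy", "cx", "cy" (pixels), "position" and "orientation" of the camera in the world. Camera axes: x right, y down, z forward; pixel columns grow to the right and rows downward; lengths in mm; the calibration is good to about 2 mm. A picture is of the moment at which its call begins. camera_model takes no time and is no camera call.
- bot.close_job(): hands the job in; it is judged then, once.
Trained networks look in the newest picture that a camera, given by its name, has taken for a name from the list of things; names that differ only in an ending like _2 or _b are one class to them, and where a whole thing is asked for, a point or a joint stands for the part that bears it (a point fixed in the world has none). Each returns a list of dicts, best first, with "p" (0 to 1); they miss things now and then, are a little off and sometimes report something else, mostly with a low value. They report only what shows in the picture. A call takes as long as a camera call. They do not tell look-alikes from the thing itself.
- bot.outline_of(target, camera): "mask" (420x560 bool, what is visible of it) and "pixel" ([column, row] in pixels, amid what is visible of it).
The state is a dict: "time": time; "joint_positions": joint angles; "dq": joint speeds; "tau": joint torques, N m; "tool_pos": TCP position; "tcp_rot": TCP orientation; "contact_force": force on the tool from outside, world axes, zero at the start; "moment": the same for the moment, N m; "grip_width": finger opening in mm; "finger_force": force on a finger pad.
Only numpy, scipy, OpenCV 4.12 (cv2) and the standard library are available. Lean on these libraries where they do the work, as an engineer would, in place of code of your own. Each camera call takes 0.05 s, during which the arm holds its last target. There are 200 camera calls.

### The job

Ring the call bell by pressing its brass plunger all the way down to its stop, then peel only the top white cover off the sticky nested stack: take it by its orange corner tab and tip that corner up by at least 2 cm while the opposite corner still rests in the stack, then lift it away so that the cover beneath stays in place. Hold the cover out level, centred over the green hand-over mat and at least 12 cm above the worktop, and finish while still holding it there steadily in the gripper. Leave everything else on the table where it is.

Things in the scene. Friction and masses are not known exactly. Their poses are not given: they have to be found in the camera images.
- bell_plunger (a joint): Travel of the brass plunger on top of the silver domed call bell (88 mm across, screwed to the table): 0 up, 0.006 m fully down at its stop. It is a return spring: 1.5 N starts it, about 4.5 N holds it at the stop.
- bell_top (a point): Centre of the top face of the bell's plunger head, a brass disc 20 mm across; 58 mm above the worktop when up. Press it straight down.
- cover_tab (a point): Centre of the orange upright tab on one corner of the top white cover: 10 mm thick along the cover's diagonal, 26 mm wide, standing 36 mm above the rim (this point 18 mm above the rim, 72 mm above the worktop at the start). Axes of the cover, z up: (+x +y)/sqrt 2 is the outward diagonal, square to the tab's broad faces. Grip those from above; both sides are free down to the rim.
- cover_centre (a point): Middle (half-way up) of the top white cover, a formed square dish 120 x 120 x 18 mm with an 8 mm high rim, about 70 g, nested in the cover beneath (8 mm lower). Four sprung clips, at the middles of its sides, pinch its rim with about 3 N each, so it sticks. 67 mm inward from the tab along the diagonal, 27 mm lower than the tab's centre.
- cover_heel (a point): Lower edge of the top cover's rim at the corner opposite the tab, where it rests and pivots when the tab corner is tipped up: 149 mm from the tab centre along the diagonal and 26 mm lower. Axes are those of the cover.
- under_centre (a point): Middle (half-way up) of the tan cover beneath the top one, of the same form without a tab, 60 g, loose in the stack; it must stay there.
- carrier: Grey raised sonde tray, 150 x 150 mm, screwed to the table, with the stack, four sprung steel clips and a small screw clamp (75 mm high) on the edge near the corner opposite the tab. Origin on the worktop under the stack's centre, axes as the covers' at the start. In this frame the under cover's middle is at z = 37 mm, the top cover's at 45 mm.
- mat: Green hand-over mat with a black centre, 130 x 130 x 4 mm, fixed. Origin under its centre, on the worktop.
- pin_block: Copper contact pin block, 52 x 32 x 28 mm, black with copper; bystander, leave alone. Origin under its centre.
- tin_lid: Tin lid, a shallow dish 84 mm across, 14 mm high; bystander. Origin under its centre.
- ferrule: Brass ferrule, a ring 28 mm across, 22 mm high; bystander. Origin under its centre.
- boom: White sensor boom lying flat, about 210 mm long (its x), 26 mm wide, 10 mm high; bystander. Origin under the middle.
- screw_jar: Jar of screws, 54 mm across, 70 mm high; bystander. Origin under its centre.
- driver: Screwdriver lying on the worktop, along its x; bystander.
Things that resemble listed ones, but are neither listed nor needed, are in the scene too. What is shaped like the carrier but blue is not meant. Leave any blue look-alike of the part that bears cover_tab alone.

How it is judged (in metres and radians):
On the way, in this order (a step that is already met when the one before it is completed fails the run):
1. the bell plunger is pressed down to its stop (within 0.8 mm) (value of joint bell_plunger above 0.0052 m), for 0.05 s.
2. the tab corner of the top cover, held by the fingers, is at least 17 mm up while the opposite corner has risen less than 8 mm (z of cover_tab in the frame of carrier above 0.089 m and z of cover_heel in the frame of carrier below 0.054 m and contact force between the fingers and top_cover above 0.5 N), for 0.1 s.
At the end, for the whole second after the job is handed in: Gripper holds the top cover still, middle at least 118 mm up and within 50 mm of the mat centre (horizontally), tilt under 15 degrees, touching neither carrier nor under cover; under cover still nested (5 mm in height, 6 mm sideways); bystanders within 20 mm of their starts (height (world z) of cover_centre above 0.118 m and angle between cover_centre's own z axis and vertical below 0.26 rad and horizontal distance between cover_centre and mat below 0.05 m and contact force between the fingers and top_cover above 0.5 N and linear speed of top_cover below 0.03 m/s and angular speed of top_cover below 0.3 rad/s and contact force between top_cover and under_cover below 0.05 N and contact force between top_cover and carrier below 0.05 N and z of under_centre in the frame of carrier between 0.032 and 0.042 m and horizontal distance between under_centre and carrier below 0.006 m and distance of each of pin_block, tin_lid, ferrule, boom, screw_jar, driver from where it was at the start of the episode below 0.02 m); the arm keeps its last pose, push and grip.
It fails at once if the cover beneath is pulled up out of the stack (15 mm or more) (z of under_centre in the frame of carrier above 0.052 m).
It fails at once if a bystander is disturbed (moved 30 mm or more) (distance of any of pin_block, tin_lid, ferrule, boom, screw_jar, driver from where it was at the start of the episode above 0.03 m).
It also fails if it takes over 48 s, if anything falls off the work surface, if the arm or the gripper's body presses on something with over 40 N, if the wrist force passes 120 N, or if a joint passes its speed limit or range.

## Working session

There is one attempt and no reset: what is moved stays moved. The work goes in short steps, Python scripts to look and compute and a shell command to move; the robot and the scene stay as the last step left them, time stands still between calls to the robot, and variables do not carry over. Pictures are saved under pics/ and viewed, at most 13 in all, crops included, and the job is handed in when it is done.

```bash
mkdir -p pics
python3 - <<'E'
from plant import bot
import cv2
for n in("top","side"):
    im=bot.capture(n); cv2.imwrite(f"pics/{n}0.png",im[:,:,::-1]); m=bot.camera_model(n); print(n,m)
    for t in("bell_plunger","cover_tab","carrier","mat","under_centre"):
        print(t,[(round(d["p"],2),[int(v) for v in d["pixel"]],int(d["mask"].sum())) for d in bot.outline_of(t,n)])
o=bot.get_obs();print(o)
E
```

```text
top {'fx': 447.1521531536246, 'fy': 447.1521531536246, 'cx': 288.2184756861198, 'cy': 206.3154805110356, 'position': array([ 327.57232403,   14.47534198, 1312.14502229]), 'orientation': array([-3.01233325e+00, -4.19736359e-04, -1.57012680e+00])}
bell_plunger [(0.34, [309, 217], 1756)]
cover_tab [(0.92, [311, 215], 1829), (0.66, [190, 152], 1548)]
carrier [(0.94, [291, 224], 927), (0.78, [380, 283], 1510), (0.55, [202, 288], 2864), (0.47, [310, 218], 1724)]
mat [(0.97, [210, 213], 1952)]
under_centre []
side {'fx': 425.5732940190792, 'fy': 425.5732940190792, 'cx': 281.89629916917727, 'cy': 204.11490604219466, 'position': array([-15.1719089 , 471.72706702, 804.51188978]), 'orientation': array([-2.3832026 ,  0.01944144, -2.31650978])}
bell_plunger [(0.4, [376, 172], 39)]
cover_tab [(0.97, [143, 250], 2178), (0.66, [311, 205], 1964)]
carrier [(0.89, [454, 218], 1031), (0.69, [276, 352], 6194), (0.55, [316, 230], 1273)]
mat [(0.74, [217, 285], 2929)]
under_centre [(0.64, [291, 224], 44)]
{'time': 0.6, 'joint_positions': array([-1.35201688e+00,  3.41965027e-01,  1.52411002e+00, -2.67776846e-05,
        1.27543476e+00, -1.46010039e-01]), 'dq': array([ 9.64967084e-04, -9.87571384e-06, -9.59346763e-05, -1.30689993e-03,
       -1.98050313e-03, -7.68019306e-04]), 'tau': array([-2.05575801e-03, -4.30936182e+01, -2.44396126e+01,  7.15820258e-02,
        4.83381283e-02, -7.30405816e-06]), 'tool_pos': array([ 187.30352781, -490.45600821,  194.95516814]), 'tcp_rot': array([3.14151442e+00, 3.73987481e-05, 3.64797281e-01]), 'contact_force': array([ 0.38224885,  0.1241641 , -0.01164576]), 'moment': array([-0.00148008, -0.01524696, -0.01237051]), 'finger_force': 0.0, 'grip_width': 91.65430333431785}
```

View pics/top0.png

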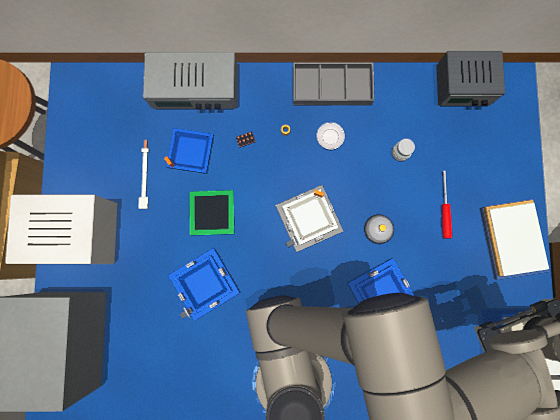

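View pics/side0.png

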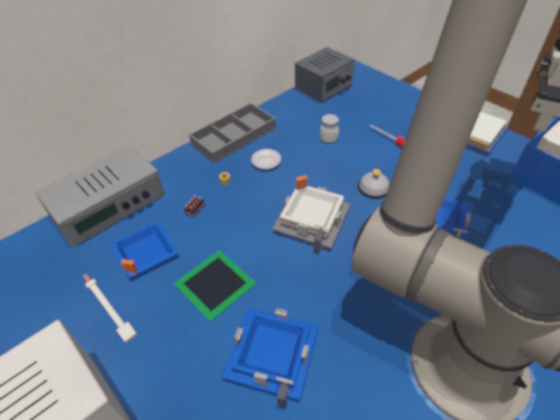

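White cover in the grey carrier at top (310,217) / side (312,207), with its orange tab at top (320,193) / side (302,182), is the one meant. The blue cover at top (190,152) and the blue carriers at (205,284) and (380,280) are look-alikes. The silver bell is at top (380,228) / side (375,180), and the mat at top (211,213) / side (216,284).

```bash
cat > h.py <<'E'
import numpy as np,cv2
from plant import bot
from scipy.spatial.transform import Rotation as Ro
def ray(n,p):
    m=bot.camera_model(n);R=Ro.from_euler('xyz',m["orientation"]).as_matrix()
    d=R@np.array([(p[0]-m["cx"])/m["fx"],(p[1]-m["cy"])/m["fy"],1]);return np.array(m["position"]),d/np.linalg.norm(d)
def onz(n,p,z):
    o,d=ray(n,p);return o+d*(z-o[2])/d[2]
def tri(a,b):
    A=np.zeros((3,3));B=np.zeros(3);r=[ray("top",a),ray("side",b)]
    for o,d in r: P=np.eye(3)-np.outer(d,d);A+=P;B+=P@o
    x=np.linalg.solve(A,B);return x,[round(float(np.linalg.norm(np.cross(x-o,d))),1) for o,d in r]
def blob(im,c,r,lo,hi):
    h=cv2.cvtColor(im,cv2.COLOR_RGB2HSV);m=cv2.inRange(h,lo,hi);k=np.zeros_like(m);k[c[1]-r:c[1]+r,c[0]-r:c[0]+r]=1
    ys,xs=np.nonzero(m*k);return (xs.mean(),ys.mean()),len(xs)
E
python3 - <<'E'
from h import *
I={n:cv2.imread(f"pics/{n}0.png")[:,:,::-1].copy() for n in("top","side")}
S={}
for k,c,r,lo,hi in [("tab",((320,193),(302,182)),12,(3,150,90),(18,255,255)),("brass",((381,228),(376,173)),10,(15,80,80),(35,255,255)),("mat",((211,213),(216,284)),45,(50,120,60),(75,255,255))]:
    S[k]=[blob(I[n],c[i],r,lo,hi) for i,n in enumerate(("top","side"))];print(k,S[k])
    print(tri(S[k][0][0],S[k][1][0]))
print("tab z72",onz("top",S["tab"][0][0],72),onz("side",S["tab"][1][0],72))
print("bell z56",onz("top",S["brass"][0][0],56),onz("side",S["brass"][1][0],56))
print("mat z4",onz("top",S["mat"][0][0],4),onz("side",S["mat"][1][0],4))
h=cv2.cvtColor(I["top"],cv2.COLOR_RGB2HSV)
# white cover square
m=cv2.inRange(h,(0,0,185),(40,45,255));k=np.zeros_like(m);k[175:260,265:350]=1;m*=k
ys,xs=np.nonzero(m);r=cv2.minAreaRect(np.c_[xs,ys].astype(np.float32));print(r)
for p in cv2.boxPoints(r):print(p,onz("top",p,54))
print("c",onz("top",r[0],54))
a=cv2.resize(I["top"][170:265,255:405],(0,0),fx=4,fy=4,interpolation=2);b=cv2.resize(I["side"][160:260,260:400],(0,0),fx=2,fy=2)
o=np.zeros((a.shape[0]+b.shape[0],600,3),np.uint8);o[:a.shape[0]]=a;o[a.shape[0]:,:b.shape[1]]=b
cv2.imwrite("pics/crop1.png",o[:,:,::-1])
E
```

```text
tab [((np.float64(318.6111111111111), np.float64(193.05555555555554)), 36), ((np.float64(301.1714285714286), np.float64(181.82857142857142)), 70)]
(array([524.93894732, -71.57066413,  76.30799163]), [1.0, 1.0])
brass [((np.float64(382.1463414634146), np.float64(227.14634146341464)), 41), ((np.float64(376.0882352941176), np.float64(172.47058823529412)), 34)]
(array([ 430.93498515, -251.23150734,   55.68959895]), [1.2, 1.2])
mat [((np.float64(211.5905612244898), np.float64(213.23341836734693)), 784), ((np.float64(214.59840425531914), np.float64(286.2429078014184)), 1128)]
(array([478.08115048, 241.35399381,  -5.6331562 ]), [0.1, 0.1])
tab z72 [526.37622149 -71.24444126  72.        ] [527.3397333 -75.3617974  72.       ]
bell z56 [ 431.88903507 -250.48702291   56.        ] [ 429.80072062 -251.65498561   56.        ]
mat z4 [476.90981669 239.6174036    4.        ] [472.29699219 244.16160338   4.        ]
((309.05670166015625, 217.75259399414062), (50.36116409301758, 50.05656051635742), 66.03751373291016)
[275.95877 204.90723] [495.11726617  48.85841162  54.        ]
[321.70102 184.57733] [553.7759973 -81.5103783  54.       ]
[342.15463 230.59796] [ 422.22745395 -137.96047408   54.        ]
[296.41238 250.92786] [365.11538615  -8.97917581  54.        ]
c [458.5378723  -44.89575945  54.        ]
```

View pics/crop1.png

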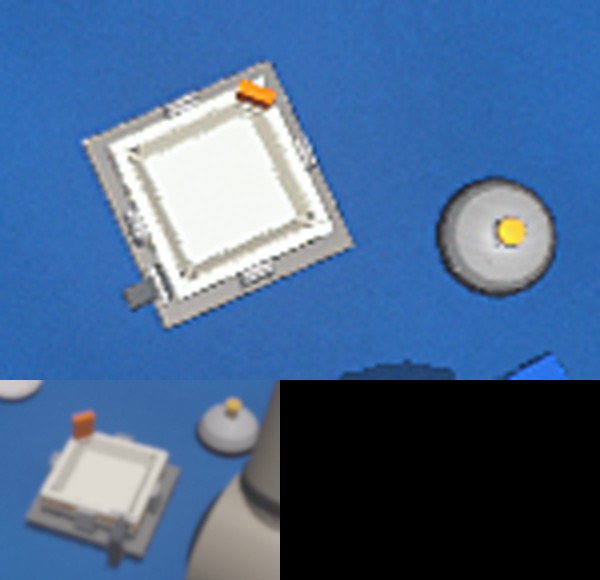

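The crop confirms it: a white cover in the grey carrier, with the tab at the far corner (crop 257,93) and the clamp at the opposite one. The diagonal points along about −0.36 rad, and the bell plunger is at about (431,−251). I'll close the gripper and go above the bell.

```bash
python3 -m jog '[[26,-11.3,3,0,0,0],[26,-11.3,3,0,0,0],[26,-11.3,3,0,0,0],[26,-11.3,3,0,0,0],[26,-11.3,6,0,0,0],[26,-11.3,6,0,0,0],[26,-11.3,6,0,0,0],[26,-11.3,10,0,0,0],[26,-11.3,10,0,0,0],[26,-11.3,15,0,0,0],[26,-11.3,20,0,0,0],[26,-11.3,20,0,0,0]]' 0
python3 -m jog '[[0,0,0,0,0,0],[0,0,0,0,0,0],[0,0,0,0,0,0]]'
python3 - <<'E'
from h import *
print({k:np.round(v,3) for k,v in bot.get_obs().items() if k in("time","tool_pos","tcp_rot","contact_force","grip_width")})
a=bot.capture("top")[180:270,330:430];b=bot.capture("side")[110:210,320:440]
cv2.imwrite("pics/c2.png",np.hstack([cv2.resize(a,(400,360)),cv2.resize(b,(400,360))])[:,:,::-1])
E
```

```text
time: 1.8
tool_pos: [431.4, -251.8, 89.5]
tcp_rot: [3.141, -0.0, 0.365]
contact_force: [0.6, -0.7, -0.4]
grip_width: 2.3
finger_force: 0.0
time: 2.1
tool_pos: [430.4, -253.4, 90.6]
tcp_rot: [3.14, -0.0, 0.364]
contact_force: [0.3, 0.0, 0.6]
grip_width: 0.5
finger_force: 0.0
{'time': np.float64(2.1), 'tool_pos': array([ 430.398, -253.374,   90.608]), 'tcp_rot': array([ 3.14 , -0.   ,  0.364]), 'contact_force': array([0.313, 0.024, 0.597]), 'grip_width': np.float64(0.542)}
```

View pics/c2.png

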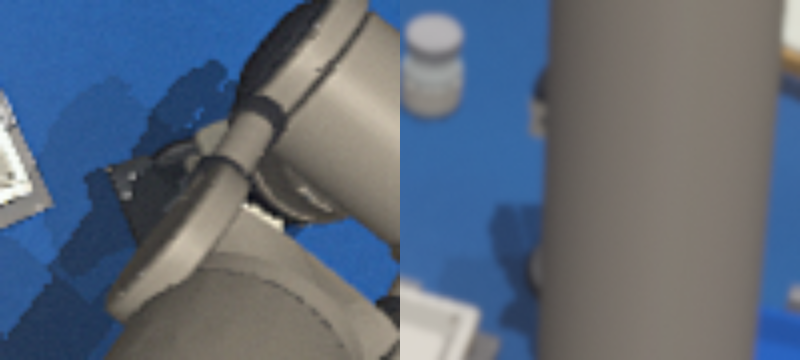

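The arm hides the bell (plunger not visible in either view), so I'll press by calibration and watch the force.

```bash
python3 -m jog '[[1.3,-2,9,0,0,0],[0,0,9,0,0,0],[0,0,6,0,0,0],[0,0,4,0,0,0],[0,0,3,0,0,0],[0,0,3,0,0,0],[0,0,2,0,0,0],[0,0,2,0,0,0],[0,0,0,0,0,0],[0,0,0,0,0,0]]'
```

```text
time: 3.2
tool_pos: [431.0, -250.2, 52.0]
tcp_rot: [3.141, -0.0, 0.365]
contact_force: [-0.1, -0.2, -0.4]
grip_width: 0.7
finger_force: 0.0
```

```bash
python3 -m jog '[[0,0,1,0,0,0],[0,0,1,0,0,0],[0,0,0,0,0,0],[0,0,0,0,0,0]]';python3 -m jog '[[0,0,1,0,0,0],[0,0,1,0,0,0],[0,0,0,0,0,0],[0,0,0,0,0,0]]'
python3 - <<'E'
from plant import bot
for i in range(3):
    bot.capture("top"); o=bot.get_obs(); print(o["contact_force"],o["tool_pos"],o["tau"][:3])
E
```

```text
time: 3.6
tool_pos: [430.9, -250.1, 49.9]
tcp_rot: [3.142, 0.0, 0.365]
contact_force: [0.2, 0.0, -0.3]
grip_width: 0.5
finger_force: 0.0
time: 4.0
tool_pos: [430.9, -250.2, 47.9]
tcp_rot: [-3.142, 0.0, 0.365]
contact_force: [0.3, -0.5, 0.4]
grip_width: 0.6
finger_force: 0.0
[ 0.23911999  0.44008981 -0.30841992] [ 430.91493677 -250.15285814   47.91411617] [ 1.20524496e-04 -4.35763657e+01 -1.84711790e+01]
[0.03411781 0.31784947 0.46121804] [ 430.94364565 -250.19199399   47.92205072] [-1.83578893e-03 -4.35847664e+01 -1.84809494e+01]
[-1.01604624  0.30191712 -0.15728605] [ 430.93245386 -250.20562303   47.94507523] [ 7.99853642e-04 -4.35916436e+01 -1.84882003e+01]
```

Run:
```python
from h import *
a=bot.capture("top")[160:280,300:460];b=bot.capture("side")[100:220,300:460]
def proj(n,P):
    m=bot.camera_model(n);R=Ro.from_euler('xyz',m["orientation"]).as_matrix();q=R.T@(np.array(P)-m["position"]);return q[0]/q[2]*m["fx"]+m["cx"],q[1]/q[2]*m["fy"]+m["cy"]
for n in("top","side"):print(n,proj(n,bot.get_obs()["tool_pos"]),proj(n,[431,-250,47]))
cv2.imwrite("pics/c3.png",np.hstack([cv2.resize(a,(400,300)),cv2.resize(b,(400,300))])[:,:,::-1])
```

```text
top (np.float64(381.4521925418753), np.float64(227.71673195612368)) (np.float64(381.32044226359005), np.float64(227.7214774926663))
side (np.float64(374.94631126417335), np.float64(174.81687050070286)) (np.float64(374.8333864150314), np.float64(175.10617587405412))
```

View pics/c3.png

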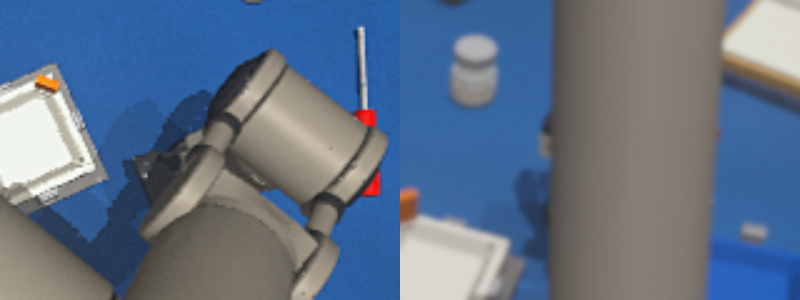

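```bash
for i in 1 2 3; do python3 -m jog '[[0,0,1,0,0,0],[0,0,1,0,0,0],[0,0,0,0,0,0]]'|grep -E "pos|force|time"|grep -v finger; done
```

```text
time: 4.55
tool_pos: [430.8, -250.1, 45.7]
contact_force: [0.2, -0.8, -0.5]
time: 4.85
tool_pos: [430.8, -250.1, 43.8]
contact_force: [0.5, 0.7, 0.3]
time: 5.15
tool_pos: [430.8, -250.1, 41.7]
contact_force: [-0.1, 0.3, 1.3]
```

```bash
for i in 1 2 3 4; do python3 -m jog '[[0,0,1,0,0,0],[0,0,0,0,0,0]]'|grep -E "pos|force|time"|grep -v finger; done
```

```text
time: 5.35
tool_pos: [430.9, -250.1, 40.8]
contact_force: [-0.2, -0.6, -0.4]
time: 5.55
tool_pos: [430.8, -250.1, 39.8]
contact_force: [-0.1, 0.5, 0.3]
time: 5.75
tool_pos: [430.8, -250.1, 38.8]
contact_force: [-0.4, -0.3, 1.2]
time: 5.95
tool_pos: [430.9, -250.1, 37.8]
contact_force: [-0.7, -0.2, 0.5]
```

```bash
python3 -m jog '[[0,0,-20,0,0,0],[0,0,-30,0,0,0],[-10,-40,-30,0,0,0],[-10,-45,-10,0,0,0],[0,-48,0,0,0,0],[0,-48,0,0,0,0],[0,-48,0,0,0,0],[0,0,0,0,0,0],[0,0,0,0,0,0]]' 40
python3 - <<'E'
from h import *
def proj(n,P):
    m=bot.camera_model(n);R=Ro.from_euler('xyz',m["orientation"]).as_matrix();q=R.T@(np.array(P)-m["position"]);return np.round([q[0]/q[2]*m["fx"]+m["cx"],q[1]/q[2]*m["fy"]+m["cy"]])
o=bot.get_obs();
for n in("top","side"):
    im=bot.capture(n);print(n,proj(n,[0,0,0]),proj(n,o["tool_pos"]));x=im.copy();cv2.circle(x,tuple(int(v) for v in proj(n,o["tool_pos"])),3,(255,0,255),1);cv2.circle(x,tuple(int(v) for v in proj(n,[0,0,0])),3,(255,0,255),2)
    cv2.imwrite(f"pics/{n}4.png",x[:,:,::-1])
a=[cv2.resize(cv2.imread(f"pics/{n}4.png"),(400,300)) for n in("top","side")]
cv2.imwrite("pics/c4.png",np.hstack(a))
E
```

```text
time: 6.85
tool_pos: [331.2, -43.5, 127.7]
tcp_rot: [3.14, -0.001, 0.367]
contact_force: [1.5, -0.3, 0.5]
grip_width: 36.3
finger_force: 0.0
top [293. 382.] [310. 263.]
side [467. 367.] [356. 216.]
```

View pics/c4.png

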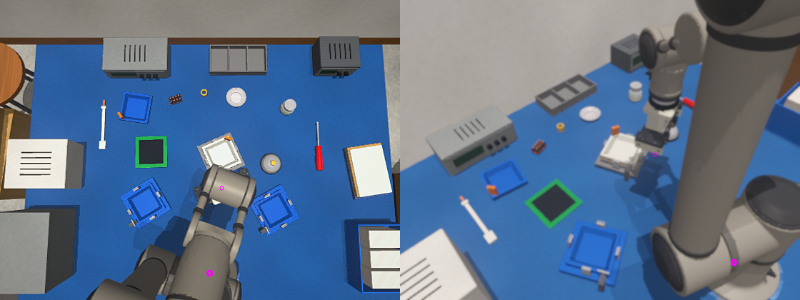

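Both views show the arm clear of the bell. The TCP marker falls near the fingers, so I'll enlarge the side view around it.

Run:
```python
import cv2,numpy as np
a=cv2.imread("pics/side4.png")[140:240,300:420];b=cv2.imread("pics/top4.png")[190:250,345:425]
cv2.imwrite("pics/c5.png",np.hstack([cv2.resize(a,(480,400),interpolation=2),cv2.resize(b,(320,400),interpolation=2)]))
```

```text
(no output)
```

View pics/c5.png

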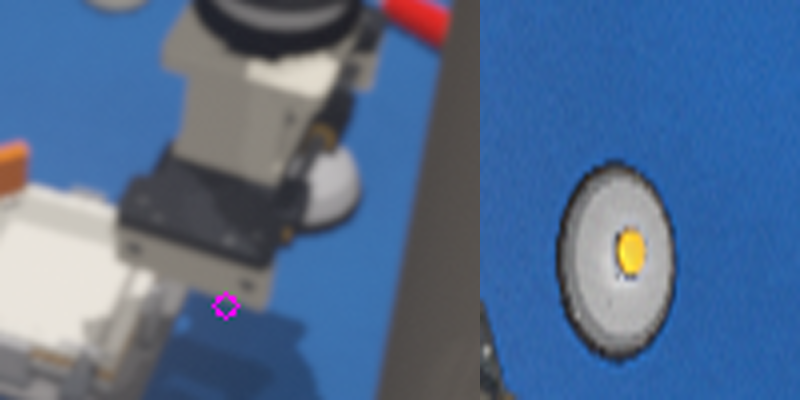

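Run:
```python
from h import *
def proj(n,P):
    m=bot.camera_model(n);R=Ro.from_euler('xyz',m["orientation"]).as_matrix();q=R.T@(np.array(P)-m["position"]);return np.round([q[0]/q[2]*m["fx"]+m["cx"],q[1]/q[2]*m["fy"]+m["cy"]],1)
o=bot.get_obs();R=Ro.from_euler('xyz',o["tcp_rot"]).as_matrix()
for a in(-37.5,37.5):
  for b in(-95,95):
    for c in (-66,-100):
      P=o["tool_pos"]+R@[a,b,c];print((a,b,c),(proj("side",P)-[300,140])*4)
print("tip",[(a,b,list((proj("side",o["tool_pos"]+R@[a,b,0])-[300,140])*4)) for a in(-9,9) for b in(-37,-18,18,37)])
im=bot.capture("top");c=blob(im,(381,228),10,(15,80,80),(35,255,255));print(c)
print(bot.get_obs()["joint_positions"])
```

```text
(-37.5, -95, -66) [245.6 370.8]
(-37.5, -95, -100) [254.4 322.4]
(-37.5, 95, -66) [364.  120.8]
(-37.5, 95, -100) [374.8  72. ]
(37.5, -95, -66) [ 95.6 318.4]
(37.5, -95, -100) [ 99.2 269.6]
(37.5, 95, -66) [229.6  81.6]
(37.5, 95, -100) [236.4  32.8]
tip [(-9, -37, [np.float64(215.20000000000005), np.float64(355.6)]), (-9, -18, [np.float64(227.5999999999999), np.float64(330.4)]), (-9, 18, [np.float64(250.4000000000001), np.float64(284.4)]), (-9, 37, [np.float64(261.5999999999999), np.float64(261.20000000000005)]), (9, -37, [np.float64(182.4000000000001), np.float64(344.0)]), (9, -18, [np.float64(195.20000000000005), np.float64(319.20000000000005)]), (9, 18, [np.float64(218.4000000000001), np.float64(274.0)]), (9, 37, [np.float64(230.0), np.float64(250.79999999999995)])]
((np.float64(382.1463414634146), np.float64(227.14634146341464)), 41)
[-3.64698267e-01  7.24527127e-02  2.09033154e+00 -3.15493560e-04
  9.77853536e-01  8.42540423e-01]
```

The reported TCP doesn't match the image: no fingertip shows at the marker. I'll turn the narrow side of the gripper to the side camera to see the fingertips.

```bash
python3 -m jog '[[0,0,0,0,0,0.135],[0,0,0,0,0,0.135],[0,0,0,0,0,0.135],[0,0,0,0,0,0.135],[0,0,0,0,0,0.135],[0,0,0,0,0,0.135],[0,0,0,0,0,0.135],[0,0,0,0,0,0.135],[0,0,0,0,0,0.135],[0,0,0,0,0,0.135],[0,0,0,0,0,0],[0,0,0,0,0,0]]'
cat >> h.py <<'E'
def proj(n,P):
    m=bot.camera_model(n);R=Ro.from_euler('xyz',m["orientation"]).as_matrix();q=R.T@(np.array(P)-m["position"]);return np.array([q[0]/q[2]*m["fx"]+m["cx"],q[1]/q[2]*m["fy"]+m["cy"]])
E
python3 - <<'E'
from h import *
o=bot.get_obs();R=Ro.from_euler('xyz',o["tcp_rot"]).as_matrix()
im=bot.capture("side");cv2.imwrite("pics/s6.png",im[:,:,::-1])
x=cv2.resize(im[130:250,280:440],(800,600),interpolation=2)
P=lambda v:tuple(int(t) for t in (proj("side",o["tool_pos"]+R@np.array(v,float))-[280,130])*5+2)
cv2.circle(x,P([0,0,0]),4,(255,0,255),2)
for b in(-18,18):cv2.line(x,P([0,b,0]),P([0,b,-66]),(255,255,0),1)
print(P([0,0,0]));cv2.imwrite("pics/c6.png",x[:,:,::-1])
E
```

```text
time: 8.2
tool_pos: [331.2, -44.7, 127.2]
tcp_rot: [3.141, 0.0, -0.983]
contact_force: [-0.5, 0.4, 0.7]
grip_width: 37.0
finger_force: 0.0
(381, 430)
```

View pics/c6.png

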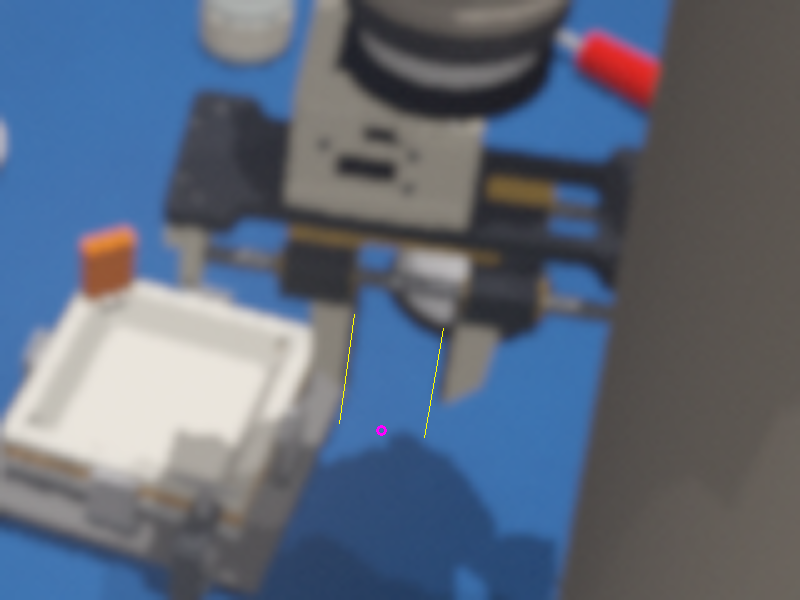

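Fingertips show at crop (345,378) and (443,403), midpoint (394,391), but were predicted at (381,430). The real fingertips therefore sit about 22 mm higher than reported, which fits the missing contact at a reported z of 38. I'll go back to the bell and find its top by force, which also measures this offset.

```bash
python3 -m jog '[[22.7,3.2,2,0,0,0],[22.7,3.2,2,0,0,0],[22.7,3.2,2,0,0,0],[22.7,3.2,5,0,0,0],[22.7,3.2,5,0,0,0],[22.7,3.2,8,0,0,0],[22.7,3.2,8,0,0,0],[22.7,3.2,8,0,0,0],[22.7,3.2,10,0,0,0],[22.7,3.2,10,0,0,0],[0,0,10,0,0,0],[0,0,10,0,0,0]]' 0
python3 -m jog '[[0,0,6,0,0,0],[0,0,2,0,0,0],[0,0,0,0,0,0],[0,0,0,0,0,0]]'
```

```text
time: 9.45
tool_pos: [429.2, -250.6, 46.3]
tcp_rot: [3.141, 0.001, -0.985]
contact_force: [-0.1, 0.5, 0.8]
grip_width: 0.6
finger_force: 0.0
time: 9.85
tool_pos: [430.0, -250.7, 39.8]
tcp_rot: [-3.141, -0.001, -0.985]
contact_force: [0.1, 0.6, 0.7]
grip_width: 0.3
finger_force: 0.0
```

```bash
for i in 1 2 3; do python3 -m jog '[[0,0,1.5,0,0,0],[0,0,0,0,0,0],[0,0,0,0,0,0]]'|grep -E "pos|force|time"|grep -v finger; done
```

```text
time: 10.15
tool_pos: [429.8, -250.9, 38.0]
contact_force: [0.2, 0.0, 0.3]
time: 10.45
tool_pos: [429.7, -250.9, 36.3]
contact_force: [0.9, -0.4, 0.0]
time: 10.75
tool_pos: [429.8, -250.9, 34.8]
contact_force: [0.4, 1.1, 0.5]
```

```bash
for i in 1 2 3 4; do python3 -m jog '[[0,0,1.5,0,0,0],[0,0,0,0,0,0]]'|grep -E "pos|force|time"|grep -v finger; done
```

```text
time: 10.95
tool_pos: [429.7, -250.8, 33.2]
contact_force: [-0.0, -0.6, 0.5]
time: 11.15
tool_pos: [429.7, -250.8, 31.7]
contact_force: [0.2, 0.0, 0.3]
time: 11.35
tool_pos: [429.7, -250.8, 30.1]
contact_force: [0.5, 0.1, 0.6]
time: 11.55
tool_pos: [429.7, -250.8, 28.7]
contact_force: [0.3, 0.5, 0.0]
```

```bash
for i in 1 2 3 4 5; do python3 -m jog '[[0,0,1.5,0,0,0],[0,0,0,0,0,0]]'|grep -E "pos|force"|grep -v finger; done
python3 - <<'E'
from h import *
o=bot.get_obs();print(o["joint_positions"])
im=bot.capture("side")[100:220,320:480];t=bot.capture("top")[160:280,310:470]
cv2.imwrite("pics/c7.png",np.vstack([cv2.resize(im,(400,300)),cv2.resize(t,(400,300))])[:,:,::-1])
E
```

```text
tool_pos: [429.7, -250.8, 27.2]
contact_force: [-0.9, -0.1, 0.4]
tool_pos: [429.9, -251.0, 25.8]
contact_force: [0.0, 0.3, 1.8]
tool_pos: [429.9, -251.0, 24.4]
contact_force: [0.8, -0.0, 2.5]
tool_pos: [429.9, -251.0, 22.9]
contact_force: [0.2, 0.4, 2.7]
tool_pos: [429.9, -251.0, 21.3]
contact_force: [0.4, 1.0, 3.4]
[-6.82457187e-01  5.09248399e-01  1.81518042e+00 -8.36446640e-05
  8.16877414e-01  1.87359018e+00]
```

Contact at a reported z of about 26.4 and the spring is loading, so the fingertip offset is about +31.6 mm. I'll press to the stop.

```bash
for i in 1 2; do python3 -m jog '[[0,0,1,0,0,0],[0,0,0,0,0,0]]'|grep -E "pos|force"|grep -v finger; done
```

```text
tool_pos: [429.9, -251.0, 20.5]
contact_force: [-0.0, 1.1, 4.9]
tool_pos: [429.9, -251.0, 20.3]
contact_force: [-2.5, 0.9, 14.2]
```

```bash
python3 -m jog '[[0,0,0.6,0,0,0],[0,0,0,0,0,0]]'|grep -E "pos|force"|grep -v finger
```

```text
tool_pos: [430.0, -251.0, 20.2]
contact_force: [-4.0, 3.3, 18.2]
```

The bell is at its stop (force jumped to 14–18 N). Next I'll go up, reorient and go over the tab.

```bash
python3 -m jog '[[0,0,-20,0,0,0],[0,0,-20,0,0,-0.146],[0,0,-20,0,0,-0.146],[0,0,-20,0,0,-0.146],[0,0,-20,0,0,-0.146],[0,0,0,0,0,-0.146],[0,0,0,0,0,-0.146],[0,0,0,0,0,-0.146],[0,0,0,0,0,-0.146],[0,0,0,0,0,-0.146],[0,0,0,0,0,-0.146],[0,0,0,0,0,-0.146]]' 0
python3 -m jog '[[0,0,0,0,0,-0.146],[0,0,0,0,0,-0.146],[0,0,0,0,0,-0.146],[0,0,0,0,0,-0.146],[0,0,0,0,0,0],[0,0,0,0,0,0]]' 45
python3 - <<'E'
from h import *
o=bot.get_obs();R=Ro.from_euler('xyz',o["tcp_rot"]).as_matrix()
d=np.array([526.5,-72.5,110])-o["tool_pos"];print(R.T@d, o["tool_pos"])
E
```

```text
time: 14.45
tool_pos: [429.5, -250.6, 118.2]
tcp_rot: [-3.141, 0.0, 0.627]
contact_force: [-0.2, 0.5, 0.3]
grip_width: 0.3
finger_force: 0.0
time: 15.05
tool_pos: [429.6, -250.7, 118.4]
tcp_rot: [-3.141, -0.0, 1.201]
contact_force: [-0.6, 0.4, -0.4]
grip_width: 40.1
finger_force: 0.0
[201.21123617  25.8858096    8.40820767] [ 429.6075908 -250.7363538  118.3903444]
```

```bash
python3 -m jog '[[25.2,3.2,3,0,0,0],[25.2,3.2,3,0,0,0],[25.2,3.2,4,0,0,0],[25.2,3.2,4,0,0,0],[25.2,3.2,4,0,0,0],[25.2,3.2,4,0,0,0],[25.2,3.2,4,0,0,0],[25.2,3.2,4,0,0,0],[0,0,0,0,0,0],[0,0,0,0,0,0]]'
python3 - <<'E'
from h import *
o=bot.get_obs();R=Ro.from_euler('xyz',o["tcp_rot"]).as_matrix();print(o["tool_pos"])
im=bot.capture("side");cv2.imwrite("pics/s8.png",im[:,:,::-1])
x=cv2.resize(im[110:230,230:390],(800,600),interpolation=2)
P=lambda v:tuple(int(t) for t in (proj("side",o["tool_pos"]+R@np.array(v,float))-[230,110])*5+2)
for b in(-20.5,20.5):
    for a in (-9.5,9.5):cv2.line(x,P([a,b,-32]),P([a,b,-50]),(255,255,0),1)
cv2.imwrite("pics/c8.png",x[:,:,::-1])
t=bot.capture("top");print(blob(t,(320,193),12,(3,150,90),(18,255,255)))
E
```

```text
time: 16.05
tool_pos: [525.6, -71.6, 88.4]
tcp_rot: [-3.141, 0.0, 1.204]
contact_force: [-0.0, 0.1, -0.1]
grip_width: 41.0
finger_force: 0.0
[525.6457307  -71.58477235  88.43804966]
((np.float64(nan), np.float64(nan)), 0)h.py:15: RuntimeWarning: Mean of empty slice.
  ys,xs=np.nonzero(m*k);return (xs.mean(),ys.mean()),len(xs)
  ret = ret.dtype.type(ret / rcount)
```

View pics/c8.png

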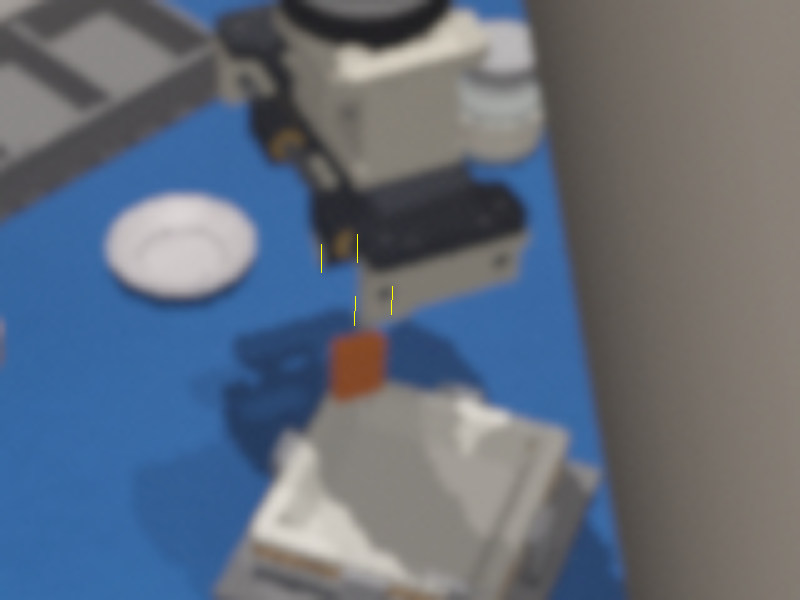

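The near finger's visible edge (crop 358,325) matches the offset-corrected prediction and lines up with the tab at (358,365). Descend.

```bash
python3 -m jog '[[0,0,10,0,0,0],[0,0,10,0,0,0],[0,0,10,0,0,0],[0,0,10,0,0,0],[0,0,8,0,0,0],[0,0,6,0,0,0],[0,0,4,0,0,0],[0,0,3,0,0,0],[0,0,0,0,0,0]]'
```

```text
time: 17.05
tool_pos: [525.8, -71.7, 27.5]
tcp_rot: [-3.141, 0.0, 1.205]
contact_force: [-0.5, -0.7, 0.8]
grip_width: 41.0
finger_force: 0.0
```

```bash
python3 -m jog '[[0,0,0,0,0,0],[0,0,0,0,0,0],[0,0,0,0,0,0],[0,0,0,0,0,0],[0,0,0,0,0,0],[0,0,0,0,0,0]]' 0
```

```text
time: 17.65
tool_pos: [525.2, -71.6, 27.8]
tcp_rot: [-3.14, 0.0, 1.205]
contact_force: [-3.6, 0.9, 4.6]
grip_width: 9.8
finger_force: 30.0
```

The tab is held (9.8 mm, 30 N). I'll peel by rotating about the heel.

```bash
python3 -m jog '[[0,0,-3,-0.02,0,0],[0,0,-3,-0.02,0,0],[0,0,-3,-0.02,0,0],[0,0,-3,-0.02,0,0],[0,0,0,0,0,0]]'; python3 -m jog '[[0,0,-3,-0.02,0,0],[0,0,-3,-0.02,0,0],[0,0,-3,-0.02,0,0],[0,0,-3,-0.02,0,0],[0,0,0,0,0,0],[0,0,0,0,0,0]]'
python3 - <<'E'
from h import *
im=bot.capture("side");cv2.imwrite("pics/s9.png",im[:,:,::-1])
cv2.imwrite("pics/c9.png",cv2.resize(im[140:260,240:400],(800,600),interpolation=2)[:,:,::-1])
E
```

```text
time: 18.15
tool_pos: [526.5, -72.0, 40.8]
tcp_rot: [3.057, -0.0, 1.205]
contact_force: [3.0, -1.9, -0.9]
grip_width: 9.7
finger_force: 30.0
time: 18.75
tool_pos: [526.3, -72.0, 53.2]
tcp_rot: [2.976, -0.0, 1.205]
contact_force: [5.1, -3.6, 2.8]
grip_width: 9.9
finger_force: 30.0
```

View pics/c9.png

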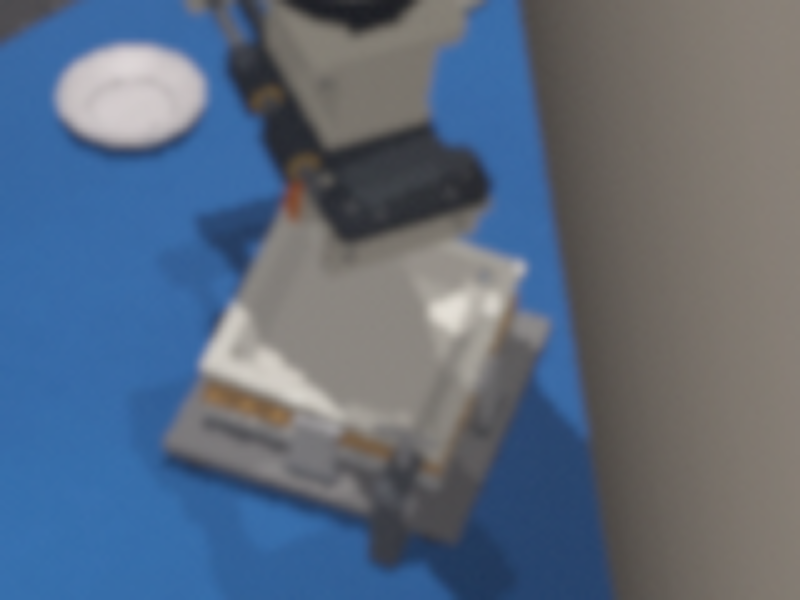

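The cover is tipped: the tab corner is up at crop (295,195), the heel is seated by the clamp at (410,460), and the tan cover is still in place along the lower edge. I'll ease outward, tip a little more, then lift.

```bash
python3 -m jog '[[0,1,0,0,0,0],[0,1,0,0,0,0],[0,0,0,0,0,0],[0,0.4,-3,-0.02,0,0],[0,0.4,-3,-0.02,0,0],[0,0.4,-3,-0.02,0,0],[0,0,0,0,0,0]]'; python3 -m jog '[[0,0.6,-2.9,0,0,0],[0,0.6,-2.9,0,0,0],[0,0.6,-2.9,0,0,0],[0,0.6,-2.9,0,0,0],[0,0.6,-2.9,0,0,0],[0,0,0,0,0,0]]'
```

```text
time: 19.5
tool_pos: [525.7, -71.7, 61.6]
tcp_rot: [2.919, 0.0, 1.205]
contact_force: [4.6, -3.1, 0.3]
grip_width: 9.9
finger_force: 30.0
time: 20.1
tool_pos: [525.5, -71.6, 76.2]
tcp_rot: [2.921, -0.0, 1.205]
contact_force: [-0.3, 0.7, -1.1]
grip_width: 9.9
finger_force: 30.0
```

```bash
python3 -m jog '[[0,0.9,-4,0,0,0],[0,0.9,-4,0,0,0],[0,1.3,-6,0,0,0],[0,1.8,-8,0,0,0],[0,1.8,-8,0,0,0],[0,2.2,-10,0,0,0],[0,2.2,-10,0,0,0],[0,2.2,-10,0,0,0],[0,2.2,-10,0,0,0],[0,2.2,-10,0,0,0],[0,0,0,0,0,0]]'
python3 - <<'E'
from h import *
im=bot.capture("side");cv2.imwrite("pics/s10.png",im[:,:,::-1])
cv2.imwrite("pics/c10.png",cv2.resize(im[110:260,200:400],(800,600),interpolation=2)[:,:,::-1])
E
```

```text
time: 21.2
tool_pos: [526.3, -71.8, 159.6]
tcp_rot: [2.918, -0.0, 1.205]
contact_force: [0.2, -0.2, -0.7]
grip_width: 9.9
finger_force: 30.0
```

View pics/c10.png

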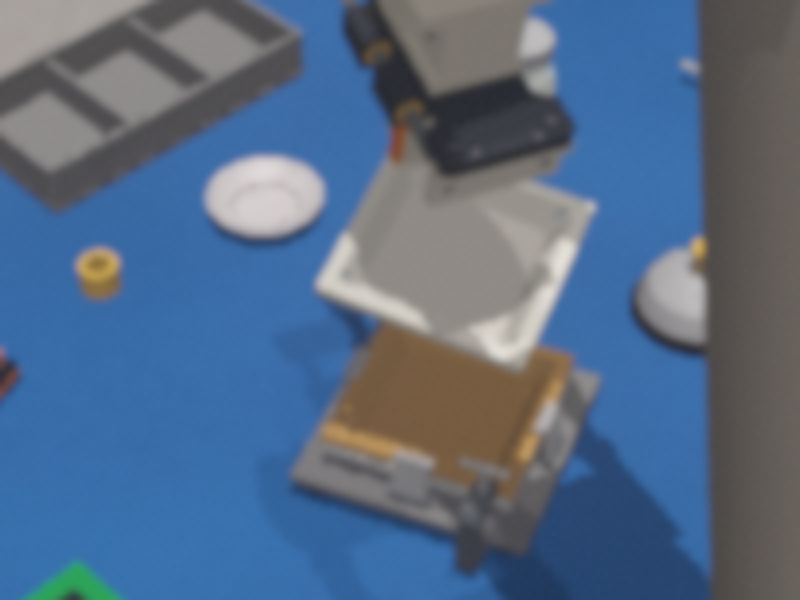

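The top cover hangs free, with the tan cover still nested at crop (460,400) in the carrier. I'll level it, then carry it over the mat.

```bash
python3 -m jog '[[0,0,0,0.045,0,0],[0,0,0,0.045,0,0],[0,0,0,0.045,0,0],[0,0,0,0.045,0,0],[0,0,0,0.042,0,0],[0,0,0,0,0,0]]'; python3 -m jog '[[10,-3,0,0,0,0],[18,-6,0,0,0,0],[25,-8,0,0,0,0],[28,-9,0,0,0,0],[28,-9,0,0,0,0],[28,-9,0,0,0,0],[28,-9,0,0,0,0],[28,-9,0,0,0,0],[28,-9,0,0,0,0],[25,-8,0,0,0,0],[18,-6,0,0,0,0],[10,-3,0,0,0,0]]'; python3 -m jog '[[0,0,0,0,0,0],[0,0,0,0,0,0],[0,0,0,0,0,0]]'
python3 - <<'E'
from h import *
for n in("top","side"):
    im=bot.capture(n);cv2.imwrite(f"pics/{n}11.png",im[:,:,::-1])
a=cv2.imread("pics/top11.png")[120:300,130:370];b=cv2.imread("pics/side11.png")[120:360,100:420]
cv2.imwrite("pics/c11.png",np.hstack([cv2.resize(a,(400,300)),cv2.resize(b,(400,300))]))
R=Ro.from_euler('xyz',bot.get_obs()["tcp_rot"]).as_matrix();c=bot.get_obs()["tool_pos"]+R@[0,-67,-17-0]
print(c,proj("side",[c[0],c[1],c[2]]))
E
```

```text
time: 21.85
tool_pos: [525.8, -72.0, 156.8]
tcp_rot: [-3.138, 0.0, 1.204]
contact_force: [0.0, -0.3, -1.0]
grip_width: 9.9
finger_force: 30.0
time: 23.05
tool_pos: [540.1, 218.0, 157.8]
tcp_rot: [-3.14, -0.0, 1.207]
contact_force: [0.3, 0.2, -0.1]
grip_width: 9.8
finger_force: 30.0
time: 23.35
tool_pos: [541.1, 214.8, 157.9]
tcp_rot: [-3.14, 0.0, 1.204]
contact_force: [0.2, -0.2, -1.4]
grip_width: 9.7
finger_force: 30.0
[478.79656392 238.90804953 175.10965756] [202.82701297 233.73449447]
```

View pics/c11.png

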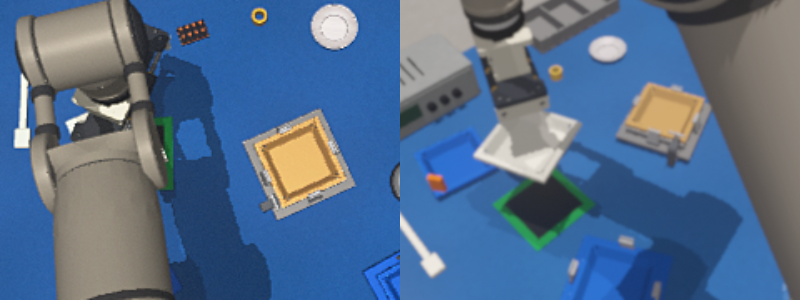

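The cover is held level above the mat. Its centre is at side pixel (204,238), against (203,234) predicted for the mat centre at about 175 mm height. The tan cover is still nested. I'll let it settle and hand in.

```bash
python3 -m jog '[[0,0,0,0,0,0],[0,0,0,0,0,0],[0,0,0,0,0,0],[0,0,0,0,0,0],[0,0,0,0,0,0]]'; python3 -c "
from plant import bot
print(bot.close_job())"
```

```text
time: 23.95
tool_pos: [541.2, 215.7, 157.9]
tcp_rot: [-3.14, 0.0, 1.205]
contact_force: [0.7, -1.0, -0.7]
grip_width: 9.8
finger_force: 30.0
the job is handed in; nothing more can be done
None
```

I rang the bell down to its stop, peeled off only the top white cover by its tab, and handed in at 24 s with it held level about 17 cm above the mat; the tan cover stayed nested, and no verdict was returned.

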